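# Drive the jammed aerial plug out of its sleeve

### The job

A blue plug is jammed in the tilted brass sleeve at the side of the control box. Take the red-handled push rod from its wooden stand and use it to push the plug down through the sleeve until it drops out of the lower end into the steel tray, then hang the rod back upright in the stand with its collar resting on top. Do not flip any of the toggle switches and do not disturb the microphone, mug, spare brass connector or jar.

Things in the scene. Friction and masses are not known exactly. Their poses are not given: they have to be found in the camera images.
- sleeve: Brass tube on an arm at the +y side of the grey control box, open at both ends: 80 mm long, bore 28 mm, outside 38 mm. Origin: centre of its upper mouth. z axis: along the bore, out of the upper mouth, 32 degrees from vertical, leaning to the robot side (the box stands at a varying yaw). The bore runs 80 mm along -z. x points up the slope of the box, y is level.
- sleeve_exit (a point): Centre of the lower mouth of the sleeve, about 119 mm above the desk. A spring pad in the +y wall of the bore, 42 to 62 mm below the upper mouth, presses on the plug; once the plug is past, its rounded face stands 2.5 mm into the bore (a rod kept near the axis clears it).
- plug: Blue bakelite plug with a brass band: cylinder 26 mm in diameter, 60 mm long, about 45 g, jammed in the sleeve with its upper face 12 mm inside the upper mouth. Origin: centre of its lower end; z axis towards its upper end. Some 7 to 17 N along the bore moves it; after about 50 mm of travel it is past the spring and drops out by itself or when pushed on to the lower mouth.
- plug_center (a point): Middle of the plug (30 mm from each end).
- rod: Push rod, 163 mm long, 120 g: pale shaft 18 mm in diameter, 115 mm long, chamfered tip; brass collar 44 mm in diameter, 6 mm thick; red round handle 24 mm in diameter, 42 mm long. Origin: on the axis at the underside of the collar; z axis from tip to handle: tip at z = -115 mm, handle from z = 6 to 48 mm. At the start it hangs upright in the stand, collar on the top plate.
- rod_tip (a point): Centre of the free lower end of the push rod's shaft.
- stand: Wooden stand fixed on the desk, 125 mm high: base 100 x 100 mm, two upright cheeks on its y sides (outer faces 90 mm apart), top plate 60 mm (x) by 70 mm (y), 12 mm thick, with one through hole 29 mm in diameter at its centre, open below the plate. Origin: centre of its underside, z up.
- stand_hole (a point): Centre of the stand's hole at the top face of the plate, 125 mm above the desk; when the rod hangs home the rod's origin lies here.
- tray: Open steel tray, 170 mm (x) by 140 mm (y), walls 40 mm high and 4 mm thick, fixed below the sleeve's lower mouth. Origin: centre of its underside on the desk, axes as the control box (z up).
- console: Grey control box fixed on the desk, 200 mm deep, 240 mm wide (y); its dark panel slopes at 32 degrees, rising away from the robot from 120 to 220 mm high; two amber jewels and three chrome toggle switches stand up to 40 mm off it. Origin: on its underside; x away from the robot at yaw 0. The upper mouth of the sleeve is at (-11, 190, 187) mm in this frame.
- sw0_tip (a point): Ball at the top of the chrome toggle switch farthest from the sleeve; the switch lever is 33 mm tall.
- sw1_tip (a point): Ball at the top of the middle chrome toggle switch.
- sw2_tip (a point): Ball at the top of the chrome toggle switch nearest the sleeve (about 120 mm from the sleeve axis).
- microphone: Bystander: blue desk microphone, 168 mm high, round base 100 mm in diameter. Origin: centre of its underside.
- mug: Bystander: white mug, 80 mm in diameter, 90 mm high. Origin: centre of its underside.
- connector: Bystander: spare brass aerial connector, upright, 52 mm in diameter, 70 mm high. Origin: centre of its underside.
- jar: Bystander: glass jar with a white cap, 64 mm in diameter, 85 mm high. Origin: centre of its underside.

How it is judged:
By the outcome, as a careful person would: the job done as asked, in the order asked, and still so for the second after the job is handed in, with the robot touching nothing.
It also fails if it takes over 51 s, if anything falls off the work surface, if the arm or the gripper's body presses on something with over 40 N, if the wrist force passes 120 N, or if a joint passes its speed limit or range.

### The arm

A 6-joint arm with a two-finger parallel gripper is mounted at the origin on the work surface. World frame = base frame: x ahead of the robot, y to its left, z up, the work surface at z = 0. Lengths are in mm, angles in degrees, forces in N, time in s.
With the tool pointing down it reaches from about 300 to 1000 mm from the base axis. Payload 5.1 kg.
Tool frame: the origin (TCP) lies on the mounting face of the last link; the fingertips stand 190 mm ahead of it and the grasp point (between the pads) lies 171 mm ahead of it (bot.nose_length is the distance from the TCP to the fingertips, in mm); z points along the fingers, y is the line along which they close (so a half turn about z gives the same grasp; the last joint's range is limited). The gripper opens to 95 mm and grips with 3 to 60 N. Pads are 20 mm wide; open, the fingers measure 119 mm over their backs; the gripper's body (75 mm by 180 mm) begins 59 mm behind the grasp point.
Start: joints at [-79.103, 7.093, 94.555, -0, 78.352, -4.733], TCP at [175.097, -625.961, 404.756] pointing down, gripper open.
Joint ranges: [-149.61, 149.61], [-58.7, 133.49], [1.44, 155.28], [-77.14, 257.14], [18.33, 153.61], [-166.67, 166.67]. Speed limits (degrees/s): [147.25, 147.25, 180, 180, 180, 180].

### API

Orientations are given as [roll, pitch, yaw] about the fixed x, y, z axes, in that order (R = Rz(yaw) Ry(pitch) Rx(roll)).
In Python, from plant import bot gives the robot as it stands.
- The arm moves only by the tool step_arm, never from a script. Its argument "rows" is text: rows parted by semicolons, each of 7 numbers parted by spaces: the shift along the tool's x, y, z in m, then the turn, a rotation vector about the tool's x, y, z in rad, then the finger opening in m, from 0 to 0.0951. In form: tx ty tz rx ry rz fingers; .... A call has 1 to 20 rows; each row is the pose to reach, as a shift and turn from the pose commanded when the call began, along the tool's axes at that moment; what a row does not reach only later rows make up. A row lasts 1/10 s, in which the tool goes at most 50 mm and 8.59 degrees, less where a joint would pass 70% of its speed; a pose out of reach is approached as far as the arm can. A call with a gripper value outside its range is refused whole. The fingers move at their own pace and stop on an object; "force" is the grip in N (left out, the last holds). Time passes only in rows, so rows that repeat a pose let the fingers close. It gives the time, the measured TCP pose, the force, the opening and the grip force at its end, in the units of the state.
- bot.get_obs(): the state, without advancing time (a new reading comes with each control period).
- bot.capture(name): name is "side" or "top" or "wrist"; returns the picture (384x512x3 uint8, red, green, blue); there is no depth.
- bot.camera_model(name): a dict with "vfov" (degrees; the focal length in pixels is half the picture's height over the tangent of half this angle, whatever the lens; pixels are square), "cx", "cy" (the principal point, pixels), "T" (4x4, takes a point from camera to world coordinates). Camera axes: x right, y down, z forward; pixel columns grow to the right and rows downward; lengths in mm; the calibration is good to about 2 mm. A picture is of the moment at which its call begins: read the wrist's pose just before it. camera_model takes no time and is no camera call; for the wrist camera it gives the pose at the moment of the call.
- bot.close_job(): hands the job in; it is judged then, once.
The state is a dict: "clock": time; "qpos": joint angles; "joint_vel": joint speeds; "joint_torque": joint torques, N m; "ee_pos": TCP position; "orientation": TCP orientation; "ft_force": force on the tool from outside, world axes, zero at the start; "moment": the same for the moment, N m; "width": finger opening in mm; "grasp_force": force on a finger pad.
Only numpy, scipy, OpenCV 4.12 (cv2) and the standard library are available. Lean on these libraries where they do the work, as an engineer would, in place of code of your own. Each camera call takes 0.05 s, during which the arm holds its last target. There are 200 camera calls.

## Working session

There is one attempt and no reset: what is moved stays moved. The work goes in short steps, Python scripts to look and compute and a tool call to move; the robot and the scene stay as the last step left them, time stands still between calls to the robot, and variables do not carry over. Pictures are saved under pics/ and viewed, at most 12 in all, crops included, and the job is handed in when it is done.

Besides the shell and the picture viewer there is one more tool, called after "Emit:" as name(argument=value, ...), one argument or row to a line, values as JSON. step_arm: Moves the arm, as the interface text tells. Its arguments: {"type":"object","properties":{"rows":{"type":"string"},"force":{"type":"number"}},"required":["rows"]}

```bash
ls; mkdir -p pics; python3 - <<'E'
from plant import bot
import cv2,numpy as np
o=bot.get_obs();print(o)
ims=[]
for n in("side","top","wrist"):
    m=bot.camera_model(n);print(n,m['vfov'],m['cx'],m['cy'],np.round(m['T'],3).tolist(), {k:v for k,v in m.items() if k not in('T',)})
    im=bot.capture(n)[:,:,::-1];cv2.imwrite(f'pics/{n}0.png',im);
    if n!="wrist": cv2.imwrite(f'pics/{n}0b.png',cv2.resize(im,(800,600),interpolation=cv2.INTER_CUBIC))
E
```

```text
pics
{'clock': 0.0, 'qpos': array([-7.91030746e+01,  7.13194527e+00,  9.46332113e+01, -3.42846862e-04,
        7.83503757e+01, -4.73400280e+00]), 'joint_vel': array([ 0.04734008, -0.00497701,  0.06258434,  0.0138891 , -0.03713983,
        0.02164312]), 'joint_torque': array([-5.14014619e-05, -4.17600667e+01, -3.59938180e+01,  7.73331430e-02,
        4.92863241e-02, -1.69318660e-04]), 'ee_pos': array([ 175.04495431, -625.72773887,  403.51314794]), 'orientation': array([-1.79884834e+02, -9.20036716e-03,  1.56309885e+01]), 'ft_force': array([0.66037242, 0.62858205, 0.6093844 ]), 'moment': array([-0.05084522, -0.00449575, -0.03077384]), 'grasp_force': 0.0, 'width': 94.89922228358158}
side 53.00199328736156 258.03926796812567 188.4841326526236 [[-0.909, -0.22, 0.353, 175.137], [-0.416, 0.504, -0.757, 903.006], [-0.011, -0.835, -0.55, 734.627], [0.0, 0.0, 0.0, 1.0]] {'vfov': 53.00199328736156, 'cx': 258.03926796812567, 'cy': 188.4841326526236}
top 46.23732299527873 255.76462293824434 190.32096489016004 [[-0.022, -0.976, 0.217, 277.871], [-1.0, 0.023, 0.0, 57.104], [-0.005, -0.217, -0.976, 1346.08], [0.0, 0.0, 0.0, 1.0]] {'vfov': 46.23732299527873, 'cx': 255.76462293824434, 'cy': 190.32096489016004}
wrist 70.77783721329678 254.7254932418375 187.0673066356874 [[0.269, -0.925, -0.269, 252.102], [-0.963, -0.259, -0.073, -604.359], [-0.002, 0.279, -0.96, 382.402], [0.0, 0.0, 0.0, 1.0]] {'vfov': 70.77783721329678, 'cx': 254.7254932418375, 'cy': 187.0673066356874}
```

View pics/top0b.png

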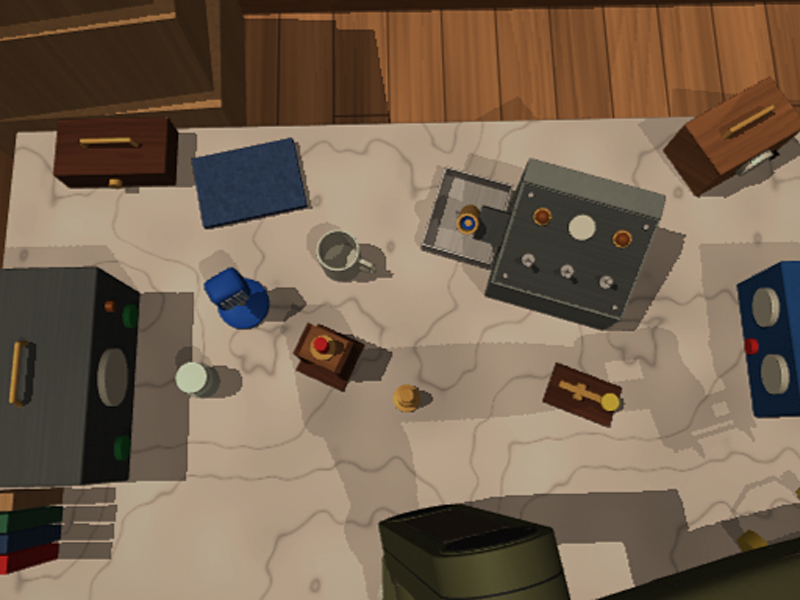

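View pics/side0b.png

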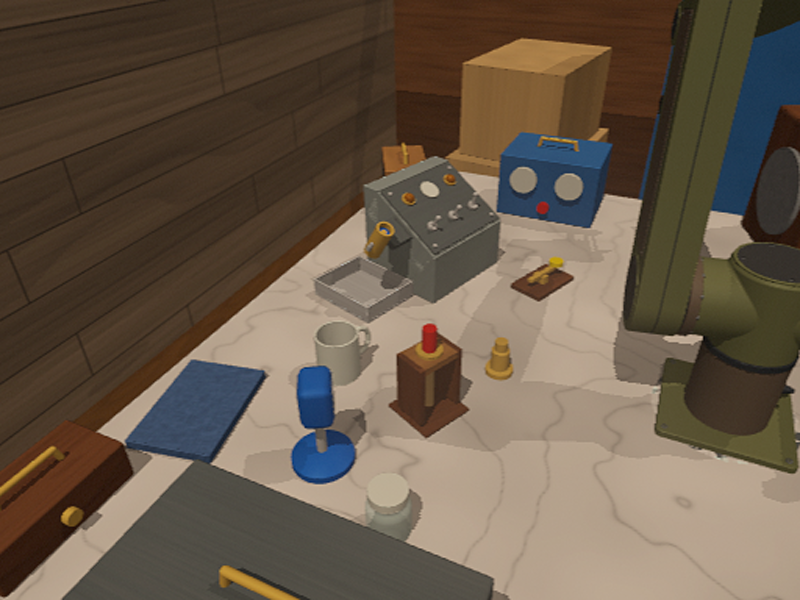

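The top view (800 px) shows the stand and red handle near (321,346), the sleeve mouth at (467,222), the tray at (467,215) and the console to the right. The connector is at (405,398), mic (238,297), mug (340,255) and jar (192,378). The side view shows the handle at (430,340) and the sleeve mouth at (386,229).

```bash
cat > h.py <<'E'
import numpy as np,cv2
from plant import bot
def ray(m,u,v):
    f=192/np.tan(np.radians(m['vfov']/2)); d=np.array([(u-m['cx'])/f,(v-m['cy'])/f,1.])
    T=np.array(m['T']); d=T[:3,:3]@d; return T[:3,3],d/np.linalg.norm(d)
def onz(m,u,v,z):
    o,d=ray(m,u,v); return o+d*(z-o[2])/d[2]
def tri(r1,r2):
    (a,d),(b,e)=r1,r2; s=np.linalg.lstsq(np.c_[d,-e],b-a,rcond=None)[0]
    p,q=a+s[0]*d,b+s[1]*e; return (p+q)/2,np.linalg.norm(p-q)
def proj(m,P):
    T=np.array(m['T']); c=T[:3,:3].T@(np.asarray(P,float)-T[:3,3]); f=192/np.tan(np.radians(m['vfov']/2))
    return c[:2]/c[2]*f+[m['cx'],m['cy']]
def mask(im,lo,hi): return cv2.inRange(cv2.cvtColor(im,cv2.COLOR_BGR2HSV),lo,hi)
E
python3 - <<'E'
import cv2,numpy as np
t=cv2.imread('pics/top0.png');s=cv2.imread('pics/side0.png')
def c(im,u,v): 
    a=cv2.resize(im[v-24:v+24,u-32:u+32],(400,300),interpolation=cv2.INTER_NEAREST);
    return a
a=np.vstack([np.hstack([c(t,208,224),c(t,300,142)]),np.hstack([c(s,275,224),c(s,246,150)])])
cv2.imwrite('pics/c1.png',a)
E
```

```text
(no output)
```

View pics/c1.png

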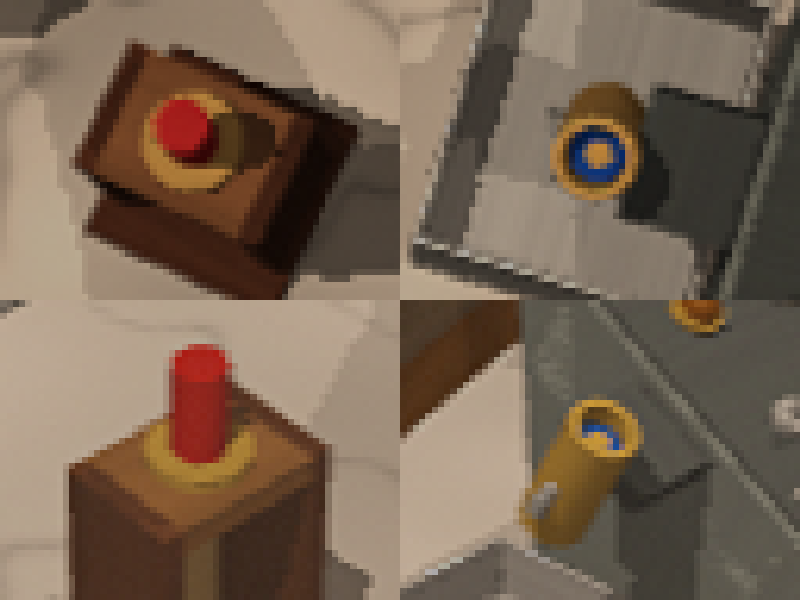

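The crop shows the handle-top disc at top (205.4,220.2) and side (275.2,209.8). The collar is at top (206.6,222.9). The sleeve mouth ring is at top (299.5,143.0) and side (246.8,147.0).

```bash
python3 - <<'E'
from h import *
np.set_printoptions(precision=1,suppress=True)
t=bot.camera_model('top');s=bot.camera_model('side')
print('handle top',tri(ray(t,204.9,219.7),ray(s,274.7,209.3)),onz(t,204.9,219.7,173),onz(s,274.7,209.3,173))
print('collar',onz(t,206.1,222.4,131))
print('mouth',tri(ray(t,299,142.5),ray(s,246.3,146.5)),onz(t,299,142.5,187),onz(s,246.3,146.5,187))
k=1/1.5625
def seg(a,b,z):
    p,q=onz(t,a[0]*k,a[1]*k,z),onz(t,b[0]*k,b[1]*k,z);d=q-p
    print('seg',p,q,np.linalg.norm(d),np.degrees(np.arctan2(d[1],d[0])))
seg((422,247),(447,168),40);seg((488,293),(606,328),120);seg((532,160),(665,195),220)
seg((529,261),(606,282),190)
# refine panel edges by Hough/LSD
im=cv2.imread('pics/top0.png',0)
L=cv2.createLineSegmentDetector().detect(im)[0][:,0]
for l in L:
    n=np.hypot(l[2]-l[0],l[3]-l[1])
    if n>30 and 260<l[[0,2]].min() and l[[0,2]].max()<430 and 90<l[[1,3]].min() and l[[1,3]].max()<215: print(l*1.5625,n)
E
```

```text
handle top (array([462.1, 193.6, 169.8]), np.float64(1.8293220674125101)) [462.4 193.5 173. ] [459.5 197.6 173. ]
collar [461.5 195.  131. ]
mouth (array([665.6, -63.2, 180.7]), np.float64(3.137241550996364)) [665.1 -62.1 187. ] [658.3 -51.9 187. ]
seg [666.9  12.3  40. ] [828.9 -42.1  40. ] 170.81631110423507 -18.552289138351842
seg [ 554.7 -100.5  120. ] [ 486.4 -305.7  120. ] 216.27450119692574 -108.40857822121328
seg [ 764.  -174.6  220. ] [ 695.1 -395.4  220. ] 231.3367442694333 -107.33063526288296
seg [ 593.1 -164.   190. ] [ 553.2 -291.8  190. ] 133.80410741700638 -107.3239457980102
[598.7 328.8 485.9 296.1] 75.20149
[489.  269.3 421.2 249.8] 45.155384
[445.7 167.1 512.  185.3] 43.96189
[424.9 244.7 489.6 263.6] 43.100033
[508.9 192.  455.5 176.8] 35.540585
[420.5 246.3 445.1 169.2] 51.81581
[666.8 198.2 648.9 241.8] 30.186785
[529.8 156.8 663.2 193.8] 88.589195
[491.  282.8 618.1 319.6] 84.64977
[519.9 184.4 492.2 272.2] 58.909073
[524.4 180.5 656.7 217.5] 87.91909
[618.1 315.6 532.1 290.4] 57.350174
[647.9 242.6 619.8 315.3] 49.89955
[493.7 280.4 524.  184.4] 64.429245
```

```bash
cat >> h.py <<'E'
from scipy.spatial.transform import Rotation as Ro
def axis(yaw=-18.): 
    y=np.radians(yaw);t=np.radians(32); return np.array([-np.sin(t)*np.cos(y),-np.sin(t)*np.sin(y),np.cos(t)])
def Rtool(z,yaw=-18.):  # tool z given, tool y level-ish
    y=np.radians(yaw); h=np.array([np.sin(y),-np.cos(y),0]); x=np.cross(h,z); x/=np.linalg.norm(x)
    return np.c_[x,np.cross(z,x),z]
def cur():
    o=bot.get_obs(); return np.array(o['ee_pos']),Ro.from_euler('xyz',o['orientation'],degrees=True).as_matrix()
def move(p1,R1,p0=None,R0=None):
    if p0 is None:p0,R0=cur()
    d=R0.T@(np.asarray(p1)-p0)/1000; w=Ro.from_matrix(R0.T@R1).as_rotvec()
    print('ROW',np.round(d,4),np.round(w,4),'dist',np.linalg.norm(d),'deg',np.degrees(np.linalg.norm(w)))
E
python3 - <<'E'
from h import *
np.set_printoptions(precision=4,suppress=True)
p,R=cur();T=np.array(bot.camera_model('wrist')['T'])
ct=R.T@(T[:3,3]-p);Rt=R.T@T[:3,:3];print('cam in tool',ct,Rt)
np.savez('cam.npz',ct=ct,Rt=Rt)
R1=Rtool(-axis());M=np.array([663,-60,187.])
p1=M-R1@Rt[:,2]*260-R1@ct
print(R1,p1,'tips',p1+R1@[0,0,190]);move(p1,R1)
E
```

```text
cam in tool [79.9639  0.1983 21.232 ] [[-0.0005 -0.9603 -0.279 ]
 [ 1.     -0.0004 -0.0001]
 [-0.     -0.279   0.9603]]
[[ 0.8065 -0.309   0.504 ]
 [-0.2621 -0.9511 -0.1638]
 [ 0.5299 -0.     -0.848 ]] [520.5433 -13.5295 412.8116] tips [616.3001 -44.6427 251.6825]
ROW [ 0.4976 -0.4966 -0.0082] [-0.1654  0.5425  0.571 ] dist 0.7030599070609004 deg 46.11168507679744
```

Emit:
step_arm(
  rows="0.498 -0.497 -0.008 -0.165 0.5425 0.571 0.09;0.498 -0.497 -0.008 -0.165 0.5425 0.571 0.09;0.498 -0.497 -0.008 -0.165 0.5425 0.571 0.09;0.498 -0.497 -0.008 -0.165 0.5425 0.571 0.09;0.498 -0.497 -0.008 -0.165 0.5425 0.571 0.09;0.498 -0.497 -0.008 -0.165 0.5425 0.571 0.09;0.498 -0.497 -0.008 -0.165 0.5425 0.571 0.09;0.498 -0.497 -0.008 -0.165 0.5425 0.571 0.09;0.498 -0.497 -0.008 -0.165 0.5425 0.571 0.09;0.498 -0.497 -0.008 -0.165 0.5425 0.571 0.09;0.498 -0.497 -0.008 -0.165 0.5425 0.571 0.09;0.498 -0.497 -0.008 -0.165 0.5425 0.571 0.09;0.498 -0.497 -0.008 -0.165 0.5425 0.571 0.09;0.498 -0.497 -0.008 -0.165 0.5425 0.571 0.09;0.498 -0.497 -0.008 -0.165 0.5425 0.571 0.09;0.498 -0.497 -0.008 -0.165 0.5425 0.571 0.09;0.498 -0.497 -0.008 -0.165 0.5425 0.571 0.09;0.498 -0.497 -0.008 -0.165 0.5425 0.571 0.09;0.498 -0.497 -0.008 -0.165 0.5425 0.571 0.09",
)

```text
clock: 2.05
ee_pos: [520.3, -14.5, 412.8]
orientation: [179.9, -32.0, -18.1]
ft_force: [-0.4, 0.2, 0.4]
width: 89.9
grasp_force: 0.0
```

```bash
python3 - <<'E'
from h import *
p,R=cur();print(p,R.round(4).tolist())
m=bot.camera_model('wrist');np.savez('w1.npz',**m)
im=bot.capture('wrist')[:,:,::-1];cv2.imwrite('pics/w1.png',im);cv2.imwrite('pics/w1b.png',cv2.resize(im,(800,600),interpolation=cv2.INTER_CUBIC))
E
```

```text
[520.33305307 -14.54794892 412.75341009] [[0.8057, -0.3113, 0.5038], [-0.2633, -0.9503, -0.1661], [0.5305, 0.0011, -0.8477]]
```

View pics/w1b.png

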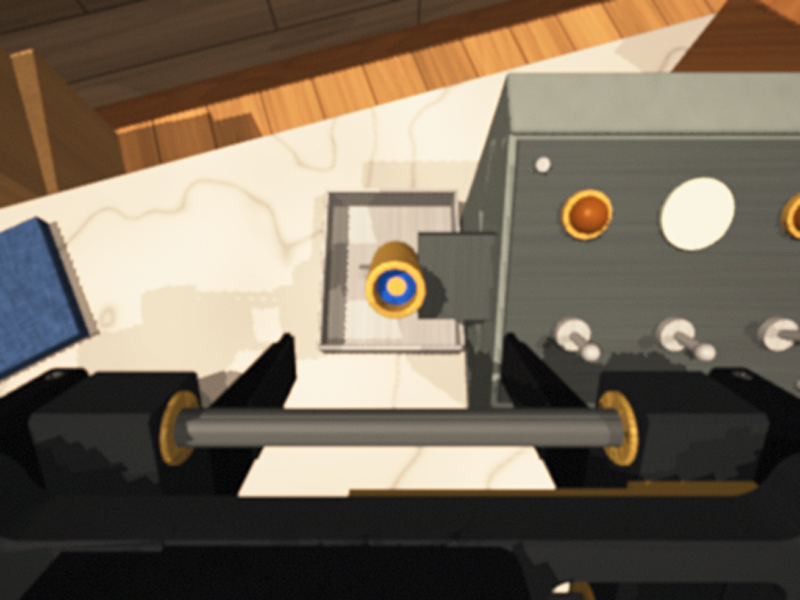

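The wrist view looks down the bore with the mouth ring near (396,288) in the 800 px picture. The panel edges are nearly parallel to the image axes, so the yaw is about right.

```bash
python3 - <<'E'
from h import *
np.set_printoptions(precision=2,suppress=True)
im=cv2.imread('pics/w1.png');m=dict(np.load('w1.npz'));k=1.5625
hsv=cv2.cvtColor(im,cv2.COLOR_BGR2HSV)
r=im[155:212,228:280]
y=cv2.inRange(hsv,(12,90,150),(35,255,255));y[:,:228]=0;y[:,280:]=0;y[:160]=0;y[212:]=0
for row in y[160:210,230:278]: print(''.join('#' if a else '.' for a in row))
C,h=cv2.findContours(y,cv2.RETR_CCOMP,cv2.CHAIN_APPROX_NONE)
for c,hh in zip(C,h[0]):
    if len(c)>20:
        e=cv2.fitEllipse(c);print('par',hh[3],e)
        u,v=e[0];P=onz(m,u,v,187);o,_=ray(m,u,v);print(P,'range',np.linalg.norm(P-o))
        t=bot.camera_model('top');s=bot.camera_model('side')
        print('tri w/top',tri(ray(m,u,v),ray(t,299,142.5)),'w/side',tri(ray(m,u,v),ray(s,246.3,146.5)))
        print('proj top',proj(t,P),'side',proj(s,P))
L=cv2.createLineSegmentDetector().detect(cv2.cvtColor(im,cv2.COLOR_BGR2GRAY))[0][:,0]
for l in L:
    if np.hypot(l[2]-l[0],l[3]-l[1])>50: 
        print(l)
# back edge of panel / panel plane: yaw
E
```

```text
...........#################....................
..........#################.....................
..........#################.....................
.........##################.....................
.........##################.....................
........###################.....................
........####################....................
........#######################.................
.......##########################...............
.......###########################..............
......#############################.............
......##############################............
......##############....##############..........
......###########............##########.........
......#########................########.........
.....#########..................########........
.....########.....................######........
.....#######......................#######.......
....#######..........#####.........######.......
....#######.........########........#####.......
....######.........##########.......######......
....######........###########........#####......
....#####.........####
[... 3162 characters left out ...]
 23.64 141.22]
[328.12  83.31 510.63  83.2 ]
[  0.16 237.18  48.79 213.18]
[510.63  86.31 328.12  86.32]
[  5.99  35.18  29.63 121.81]
[331.87  89.08 510.63  88.9 ]
[198.18 264.05 135.62 261.93]
[380.53 261.97 290.59 264.4 ]
[361.88 316.84 470.63 316.82]
[479.38 307.36 415.63 307.39]
[289.38 264.89 199.37 264.91]
[394.38 270.41 136.87 270.54]
[235.63 348.57 293.14 349.01]
[105.62 348.75 230.62 348.65]
[ 39.37 352.28 100.63 352.59]
[378.12 371.88 496.88 372.42]
[123.12 276.26 328.12 276.22]
[ 84.38 344.58   9.36 345.9 ]
[90.66  0.75  0.75 22.39]
[ 93.13 263.88  30.62 263.98]
[481.88 264.05 415.63 263.98]
[156.75  25.14  45.38  53.42]
[498.12 345.63 334.37 344.94]
[173.13 344.59 115.62 344.4 ]
```

```bash
python3 - <<'E'
from h import *
np.set_printoptions(precision=2,suppress=True)
move([461.5,195,410],Rtool(np.array([0,0,-1.]),-18.1))
E
```

```text
ROW [-0.1  -0.18 -0.06] [ 0.   -0.56 -0.  ] dist 0.21754781078220578 deg 32.04736676222039
```

Emit:
step_arm(
  rows="-0.104 -0.181 -0.062 0 -0.559 0 0.09;-0.104 -0.181 -0.062 0 -0.559 0 0.09;-0.104 -0.181 -0.062 0 -0.559 0 0.09;-0.104 -0.181 -0.062 0 -0.559 0 0.09;-0.104 -0.181 -0.062 0 -0.559 0 0.09;-0.104 -0.181 -0.062 0 -0.559 0 0.09;-0.104 -0.181 -0.062 0 -0.559 0 0.09;-0.104 -0.181 -0.062 0 -0.559 0 0.09;-0.104 -0.181 -0.062 0 -0.559 0 0.09",
)

```text
clock: 3.0
ee_pos: [461.9, 195.2, 410.0]
orientation: [179.9, -0.0, -18.1]
ft_force: [-0.5, -0.5, 0.3]
width: 90.2
grasp_force: 0.0
```

```bash
python3 - <<'E'
from h import *
p,R=cur();print(p,R.round(4).tolist())
m=bot.camera_model('wrist');np.savez('w2.npz',**m)
im=bot.capture('wrist')[:,:,::-1];cv2.imwrite('pics/w2.png',im);cv2.imwrite('pics/w2b.png',cv2.resize(im,(800,600),interpolation=cv2.INTER_CUBIC))
hsv=cv2.cvtColor(im,cv2.COLOR_BGR2HSV)
r=cv2.inRange(hsv,(0,150,90),(7,255,255))|cv2.inRange(hsv,(173,150,90),(180,255,255))
C,_=cv2.findContours(r,0,cv2.CHAIN_APPROX_NONE);c=max(C,key=cv2.contourArea);print(cv2.boundingRect(c),cv2.minAreaRect(c))
E
```

```text
[461.87516164 195.21183336 410.04836689] [[0.9505, -0.3109, 0.0001], [-0.3109, -0.9505, -0.0011], [0.0005, 0.001, -1.0]]
(241, 181, 26, 36) ((253.5, 198.5), (35.0, 25.0), 90.0)
```

View pics/w2b.png

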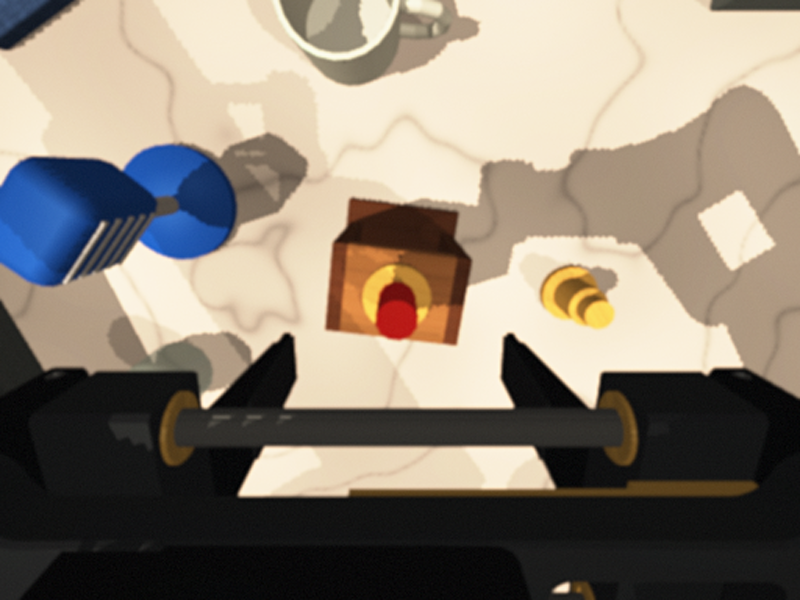

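The handle-top disc is at about (253.7,204.5) in wrist pixels, centred between the fingers. The connector and jar are well clear of the descent.

```bash
python3 - <<'E'
from h import *
np.set_printoptions(precision=4,suppress=True)
m=dict(np.load('w2.npz'))
for v in (203.8,204.5,205): print(onz(m,253.6,v,173))
im=cv2.imread('pics/w2.png');y=mask(im,(15,90,120),(35,255,255));y[:,:225]=0;y[:,290:]=0
ys,xs=np.nonzero(y);print('collar x',xs.min(),xs.max(),'y',ys.min(),ys.max(),onz(m,(xs.min()+xs.max())/2,ys.min(),131))
p,R=cur()
print('grasp tool',R.T@(onz(m,253.6,204.5,173)-p))
E
```

```text
[464.6542 195.58   173.    ]
[464.0567 195.7765 173.    ]
[463.6294 195.917  173.    ]
collar x 225 289 y 168 313 [484.4631 185.7099 131.    ]
grasp tool [  1.8425  -1.3664 237.0483]
```

Emit:
step_arm(
  rows="0.002 -0.001 0.03 0 0 0 0.09;0.002 -0.001 0.06 0 0 0 0.06;0.002 -0.001 0.08 0 0 0 0.045;0.002 -0.001 0.086 0 0 0 0.04;0.002 -0.001 0.086 0 0 0 0.03;0.002 -0.001 0.086 0 0 0 0.02;0.002 -0.001 0.086 0 0 0 0.01;0.002 -0.001 0.086 0 0 0 0.005;0.002 -0.001 0.086 0 0 0 0.005;0.002 -0.001 0.086 0 0 0 0.005",
  force=50,
)

```text
clock: 4.05
ee_pos: [463.8, 196.6, 324.5]
orientation: [179.9, -0.0, -18.0]
ft_force: [-0.8, -0.5, 4.4]
width: 23.7
grasp_force: 40.1
```

Emit:
step_arm(
  rows="0 0 -0.02 0 0 0 0.005;0 0 -0.05 0 0 0 0.005;0 0 -0.08 0 0 0 0.005;0 0 -0.11 0 0 0 0.005;0 0 -0.14 0 0 0 0.005;0 0 -0.16 0 0 0 0.005;0 0 -0.16 0 0 0 0.005;0 0 -0.16 0 0 0 0.005",
  force=60,
)

```text
clock: 4.85
ee_pos: [463.7, 196.8, 483.2]
orientation: [179.9, 0.0, -18.0]
ft_force: [0.2, 0.7, -1.9]
width: 23.1
grasp_force: 60.0
```

```bash
python3 - <<'E'
from h import *
np.set_printoptions(precision=4,suppress=True)
p,R=cur();print(p,R.round(4).tolist(),bot.get_obs()['width'])
M=np.array([665.9,-60.1,187.]);n=axis(-18.1);R1=Rtool(-n,-18.1)
# rod origin in tool: z=171+28=199 ; tip 314
p1=M+n*(314+40); print('p1',p1); move(p1,R1)
for nme in('side','top'):
    cv2.imwrite(f'pics/{nme}2.png',bot.capture(nme)[:,:,::-1])
m=bot.camera_model('wrist');im=bot.capture('wrist')[:,:,::-1];
a=[im]+[cv2.imread(f'pics/{k}2.png') for k in('side','top')]
cv2.imwrite('pics/w3.png',im)
t=bot.camera_model('top');s=bot.camera_model('side')
c=proj(s,p-[0,0,230]).astype(int);print(c)
cv2.imwrite('pics/c3.png',np.hstack([cv2.resize(im[100:300,150:350],(400,400)),cv2.resize(a[1][c[1]-70:c[1]+50,c[0]-60:c[0]+60],(400,400))]))
E
```

```text
[463.659  196.7645 483.2294] [[0.9511, -0.3089, -0.0007], [-0.3089, -0.9511, -0.0012], [-0.0003, 0.0014, -1.0]] 23.053516590020596
p1 [487.5914  -1.8198 487.209 ]
ROW [ 0.0841  0.1815 -0.0038] [0.0008 0.5588 0.0023] dist 0.200060722037638 deg 32.019722971431
[273 181]
```

View pics/c3.png

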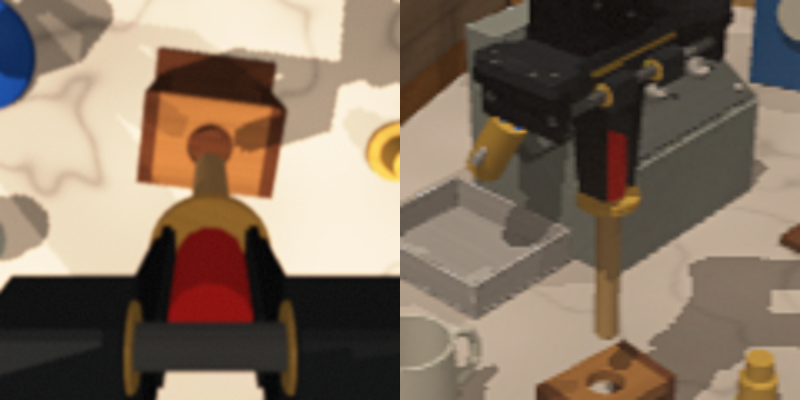

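The rod hangs straight below the gripper. Its tip is at about (254.8,177) in the wrist picture and (274.8,211) in the side picture. The hole centre is near wrist (255,173).

```bash
python3 - <<'E'
from h import *
np.set_printoptions(precision=2,suppress=True)
p,R=cur();m=bot.camera_model('wrist');s=bot.camera_model('side');t=bot.camera_model('top')
tip=p+R@[0,0,314];col=p+R@[0,0,199]
print('exp tip',proj(m,tip),proj(s,tip),'edge near', [proj(m,tip+R@[dx,dy,0]) for dx,dy in((9,0),(0,9),(0,-9))])
print('exp collar far edge',proj(m,col+R@[22,0,0]),'L/R',proj(m,col+R@[0,22,0]),proj(m,col+R@[0,-22,0]))
print('hole',onz(m,254.5,172.5,125))
im=cv2.imread('pics/w3.png')
g=im[165:215,235:275].astype(int)
hs=cv2.cvtColor(im,cv2.COLOR_BGR2HSV)
for v in range(168,200,4): print(v,[int(x) for x in im[v,240:272].mean(axis=1)])
y=mask(im,(15,90,60),(32,255,255));y[:,:215]=0;y[:,300:]=0;y[:188]=0;y[240:]=0
for row in y[188:232,220:292]: print(''.join('#' if a else '.' for a in row))
E
```

```text
exp tip [255.19 182.63] [273.82 210.45] edge near [array([255.19, 174.83]), array([263.21, 182.63]), array([247.18, 182.64])]
exp collar far edge [255.47 195.71] L/R [286.27 225.  ] [224.66 225.03]
hole [464.13 196.18 125.  ]
168 [132, 138, 140, 131, 112, 84, 70, 72, 72, 71, 73, 76, 73, 73, 75, 73, 75, 76, 74, 77, 70, 68, 65, 66, 80, 104, 114, 101, 85, 83, 81, 82]
172 [143, 144, 139, 110, 85, 75, 75, 76, 77, 75, 77, 76, 76, 78, 78, 76, 78, 78, 76, 75, 77, 74, 75, 72, 73, 81, 96, 97, 93, 90, 86, 81]
176 [144, 143, 141, 120, 91, 70, 74, 79, 82, 79, 80, 80, 78, 74, 73, 72, 75, 72, 75, 76, 75, 76, 77, 75, 77, 98, 125, 139, 144, 140, 130, 131]
180 [145, 147, 147, 148, 141, 122, 98, 81, 80, 84, 83, 79, 74, 73, 72, 69, 70, 70, 71, 71, 70, 71, 79, 100, 124, 139, 144, 142, 143, 143, 143, 142]
184 [143, 143, 142, 143, 144, 144, 137, 116, 95, 83, 79, 78, 74, 75, 73, 72, 71, 71, 70, 69, 68, 72, 93, 126, 142, 143, 147, 142, 143, 143, 144, 145]
188 [135, 138, 137, 137, 138, 135, 123, 105, 89, 83, 80, 77, 76, 74, 73, 72, 70, 69, 69, 71, 70, 70, 80, 108, 130, 142, 140, 142, 140, 142, 141, 143]
192 [
[... 2802 characters left out ...]
......................##...........#.......
.....#.............................................##...........#.......
........................................................................
........................................................................
........................................................................
........................................................................
........................................................................
........................................................................
........................................................................
........................................................................
```

Emit:
step_arm(
  rows="0.084 0.1815 -0.004 0 0.559 0.002 0.005;0.084 0.1815 -0.004 0 0.559 0.002 0.005;0.084 0.1815 -0.004 0 0.559 0.002 0.005;0.084 0.1815 -0.004 0 0.559 0.002 0.005;0.084 0.1815 -0.004 0 0.559 0.002 0.005;0.084 0.1815 -0.004 0 0.559 0.002 0.005;0.084 0.1815 -0.004 0 0.559 0.002 0.005;0.084 0.1815 -0.004 0 0.559 0.002 0.005;0.084 0.1815 -0.004 0 0.559 0.002 0.005;0.084 0.1815 -0.004 0 0.559 0.002 0.005",
)

```text
clock: 6.0
ee_pos: [487.7, -0.8, 488.1]
orientation: [180.0, -32.0, -18.0]
ft_force: [0.2, 0.1, -1.0]
width: 23.5
grasp_force: 60.0
```

```bash
python3 - <<'E'
from h import *
np.set_printoptions(precision=4,suppress=True)
p,R=cur();print(p,R.round(4).tolist())
M=np.array([665.9,-60.1,187.]);n=axis(-18.1);R1=Rtool(-n,-18.1)
d=R.T@(M-p);print('mouth in tool',d,'axis in tool',R.T@-n)
out=[]
for k,w in(('wrist',45),('side',30),('top',30)):
    m=bot.camera_model(k);im=bot.capture(k)[:,:,::-1].copy();cv2.imwrite(f'pics/{k}4.png',im)
    tip=p+R@[0,0,314];a,b=proj(m,tip),proj(m,M);print(k,'tip',a,'mouth',b)
    c=(a+b)/2;x,y=(c-w).astype(int);f=400/(2*w)
    z=cv2.resize(im[y:y+2*w,x:x+2*w],(400,400),interpolation=cv2.INTER_NEAREST);print('crop org',x,y,f)
    out.append(z)
cv2.imwrite('pics/c4.png',cv2.resize(np.hstack(out),(800,267),interpolation=cv2.INTER_AREA))
E
```

```text
[487.7102  -0.8423 488.0943] [[0.8065, -0.309, 0.504], [-0.2617, -0.9511, -0.1642], [0.5301, 0.0005, -0.8479]]
mouth in tool [ -0.3924   1.1485 354.8512] axis in tool [-0.0002  0.0005  1.    ]
wrist tip [255.1112 182.039 ] mouth [255.9651 173.9118]
crop org 210 132 4.444444444444445
side tip [249.6766 136.9145] mouth [245.249  144.9543]
crop org 217 110 6.666666666666667
top tip [296.7872 145.2735] mouth [298.2465 142.2328]
crop org 267 113 6.666666666666667
```

View pics/c4.png

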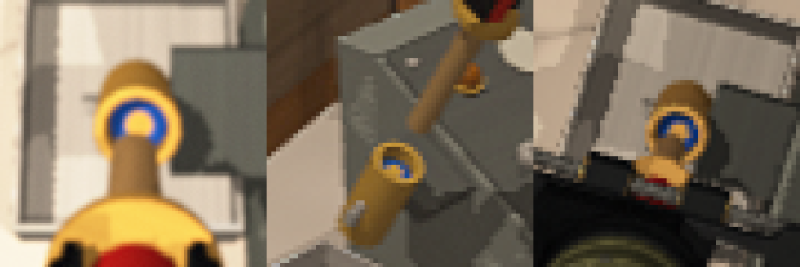

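The wrist crop shows the rod about 1 px left of the mouth centre. In the side crop the rod's line runs through the mouth centre. I'll shift +0.5 mm in x and +1.1 mm in y, then insert.

Emit:
step_arm(
  rows="0.0005 0.0011 0.005 0 0 0 0.005;0.0005 0.0011 0.015 0 0 0 0.005;0.0005 0.0011 0.025 0 0 0 0.005;0.0005 0.0011 0.032 0 0 0 0.005;0.0005 0.0011 0.038 0 0 0 0.005;0.0005 0.0011 0.042 0 0 0 0.005;0.0005 0.0011 0.045 0 0 0 0.005;0.0005 0.0011 0.048 0 0 0 0.005;0.0005 0.0011 0.048 0 0 0 0.005",
)

```text
clock: 7.05
ee_pos: [511.9, -10.9, 447.5]
orientation: [180.0, -32.0, -18.1]
ft_force: [0.4, 0.7, -1.7]
width: 23.1
grasp_force: 60.0
```

```bash
python3 - <<'E'
from h import *
np.set_printoptions(precision=2,suppress=True)
p,R=cur();M=np.array([665.9,-60.1,187.])
print(R.T@(M-p),R.T@bot.get_obs()['ft_force'])
out=[]
for k,w in(('wrist',40),('side',25),('top',25)):
    m=bot.camera_model(k);im=bot.capture(k)[:,:,::-1].copy()
    x,y=(proj(m,M)-w).astype(int)
    out.append(cv2.resize(im[y:y+2*w,x:x+2*w],(266,266),interpolation=cv2.INTER_CUBIC))
cv2.imwrite('pics/c5.png',np.hstack(out))
E
```

```text
[ -1.04  -1.26 306.54] [-0.76 -0.73  1.48]
```

View pics/c5.png

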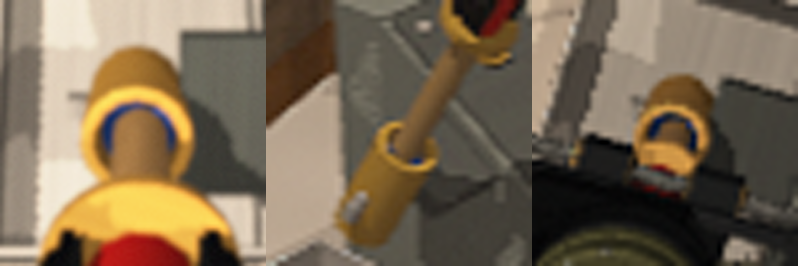

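The tip is inside the mouth. The rod sits about 1 mm right of centre (ring centre 138, rod 141 in the crop) and looks centred in the side view. Now I'll push.

Emit:
step_arm(
  rows="0 -0.0006 0.003 0 0 0 0.005;0 -0.0006 0.006 0 0 0 0.005;0 -0.0006 0.01 0 0 0 0.005;0 -0.0006 0.014 0 0 0 0.005;0 -0.0006 0.018 0 0 0 0.005;0 -0.0006 0.022 0 0 0 0.005;0 -0.0006 0.026 0 0 0 0.005",
  force=60,
)

```text
clock: 7.9
ee_pos: [525.1, -14.4, 429.9]
orientation: [-180.0, -32.2, -18.1]
ft_force: [-13.2, 3.2, 12.9]
width: 23.4
grasp_force: 60.0
```

```bash
python3 - <<'E'
from h import *
np.set_printoptions(precision=2,suppress=True)
p,R=cur();M=np.array([665.9,-60.1,187.])
print(R.T@(M-p),R.T@bot.get_obs()['ft_force'],bot.get_obs()['width'])
E
```

```text
[ -4.34  -0.31 284.47] [ -4.52   1.05 -18.15] 23.412839641134447
```

Emit:
step_arm(
  rows="-0.0015 0 0.003 0 0 0 0.005;-0.003 0 0.006 0 0 0 0.005;-0.003 0 0.01 0 0 0 0.005;-0.003 0 0.014 0 0 0 0.005;-0.003 0 0.018 0 0 0 0.005",
)

```text
clock: 8.4
ee_pos: [532.3, -16.8, 413.8]
orientation: [180.0, -32.4, -18.1]
ft_force: [-11.1, 2.2, 13.8]
width: 23.1
grasp_force: 60.0
```

```bash
python3 - <<'E'
from h import *
np.set_printoptions(precision=2,suppress=True)
p,R=cur();M=np.array([665.9,-60.1,187.]);o=bot.get_obs()
print(R.T@(M-p),R.T@o['ft_force'],o['width'],o['moment'])
E
```

```text
[ -3.04  -0.36 266.76] [ -2.14   1.38 -17.67] 23.060210351179784 [-0.07  1.07 -0.25]
```

Emit:
step_arm(
  rows="-0.001 0 0.003 0 -0.003 0 0.005;-0.0015 0 0.006 0 -0.006 0 0.005;-0.0015 0 0.01 0 -0.006 0 0.005;-0.0015 0 0.014 0 -0.006 0 0.005;-0.0015 0 0.018 0 -0.006 0 0.005;-0.0015 0 0.022 0 -0.006 0 0.005;-0.0015 0 0.026 0 -0.006 0 0.005;-0.0015 0 0.026 0 -0.006 0 0.005",
)

```text
clock: 9.2
ee_pos: [543.8, -20.8, 384.9]
orientation: [179.9, -31.6, -18.1]
ft_force: [2.2, 0.6, -1.8]
width: 23.3
grasp_force: 60.0
```

```bash
python3 - <<'E'
from h import *
np.set_printoptions(precision=2,suppress=True)
p,R=cur();M=np.array([665.9,-60.1,187.]);o=bot.get_obs()
print(R.T@(M-p),R.T@o['ft_force'],o['width'],o['moment'])
for k in('side','top'):
    m=bot.camera_model(k);im=bot.capture(k)[:,:,::-1].copy();cv2.imwrite(f'pics/{k}6.png',im)
    for z,n in ((40,'tray'),):
        b=mask(im,(105,130,40),(128,255,255));c=proj(m,M-[0,0,100]).astype(int)
        sub=b[c[1]-40:c[1]+40,c[0]-40:c[0]+40];C,_=cv2.findContours(sub,0,2)
        print(k,[(np.array(cv2.boundingRect(q))+[c[0]-40,c[1]-40,0,0]).tolist() for q in C if cv2.contourArea(q)>3])
E
```

```text
[  5.43  -0.69 235.73] [ 0.72 -1.28  2.5 ] 23.32295138924934 [ 0.08  0.13 -0.01]
side [[227, 187, 9, 7]]
top []
```

```bash
python3 - <<'E'
from h import *
s=cv2.imread('pics/side6.png');t=cv2.imread('pics/top6.png')
f=lambda a:cv2.resize(a,(400,400),interpolation=cv2.INTER_CUBIC)
cv2.imwrite('pics/c6.png',np.hstack([f(s[125:215,190:280]),f(t[90:180,255:345])]))
E
```

```text
(no output)
```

View pics/c6.png

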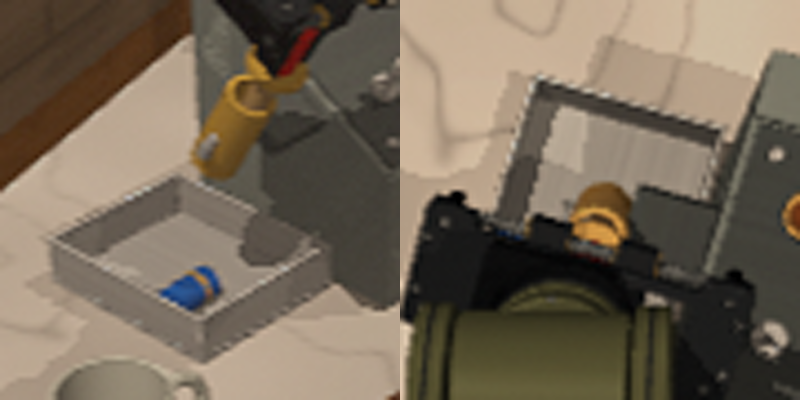

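The side view shows the plug lying in the tray at about (233,188). I'll withdraw along the bore while re-centring.

Emit:
step_arm(
  rows="0.002 -0.0003 -0.002 0 0.003 0 0.005;0.0035 -0.0005 -0.01 0 0.006 0 0.005;0.004 -0.0005 -0.02 0 0.006 0 0.005;0.004 -0.0005 -0.04 0 0.006 0 0.005;0.004 -0.0005 -0.06 0 0.006 0 0.005;0.004 -0.0005 -0.09 0 0.006 0 0.005;0.004 -0.0005 -0.12 0 0.006 0 0.005;0.004 -0.0005 -0.12 0 0.006 0 0.005",
)

```text
clock: 10.1
ee_pos: [486.2, -1.1, 496.7]
orientation: [-179.9, -32.7, -18.1]
ft_force: [0.7, 1.1, -0.6]
width: 23.3
grasp_force: 60.0
```

```bash
python3 - <<'E'
from h import *
np.set_printoptions(precision=4,suppress=True)
p,R=cur();o=bot.get_obs();print(p,o['width'],R.T@o['ft_force'])
move([463.9,196.5,484],Rtool(np.array([0,0,-1.]),-18.1))
E
```

```text
[486.1537  -1.1301 496.694 ] 23.3109805558283 [-0.0159 -1.2314  0.702 ]
ROW [-0.0764 -0.181  -0.0335] [-0.0022 -0.57    0.0002] dist 0.1992837706017944 deg 32.65791301097159
```

Emit:
step_arm(
  rows="-0.0764 -0.181 -0.0335 -0.002 -0.57 0 0.005;-0.0764 -0.181 -0.0335 -0.002 -0.57 0 0.005;-0.0764 -0.181 -0.0335 -0.002 -0.57 0 0.005;-0.0764 -0.181 -0.0335 -0.002 -0.57 0 0.005;-0.0764 -0.181 -0.0335 -0.002 -0.57 0 0.005;-0.0764 -0.181 -0.0335 -0.002 -0.57 0 0.005;-0.0764 -0.181 -0.0335 -0.002 -0.57 0 0.005;-0.0764 -0.181 -0.0335 -0.002 -0.57 0 0.005;-0.0764 -0.181 -0.0335 -0.002 -0.57 0 0.005;-0.0764 -0.181 -0.0335 -0.002 -0.57 0 0.005",
)

```text
clock: 11.1
ee_pos: [465.1, 195.2, 478.3]
orientation: [179.9, 0.6, -18.2]
ft_force: [-0.3, 0.0, -2.0]
width: 23.5
grasp_force: 60.0
```

```bash
python3 - <<'E'
from h import *
np.set_printoptions(precision=2,suppress=True)
p,R=cur();o=bot.get_obs();print(p,o['orientation'],o['width'])
m=bot.camera_model('wrist');im=bot.capture('wrist')[:,:,::-1];s=bot.capture('side')[:,:,::-1]
cv2.imwrite('pics/w7.png',im)
print('tip exp',proj(m,p+R@[0,0,314]))
f=lambda a:cv2.resize(a,(400,400),interpolation=cv2.INTER_CUBIC)
cv2.imwrite('pics/c7.png',np.hstack([f(im[140:240,205:305]),f(s[150:260,220:330])]))
E
```

```text
[465.07 195.23 478.25] [179.88   0.59 -18.22] 23.472704776325408
tip exp [255.15 182.65]
```

View pics/c7.png

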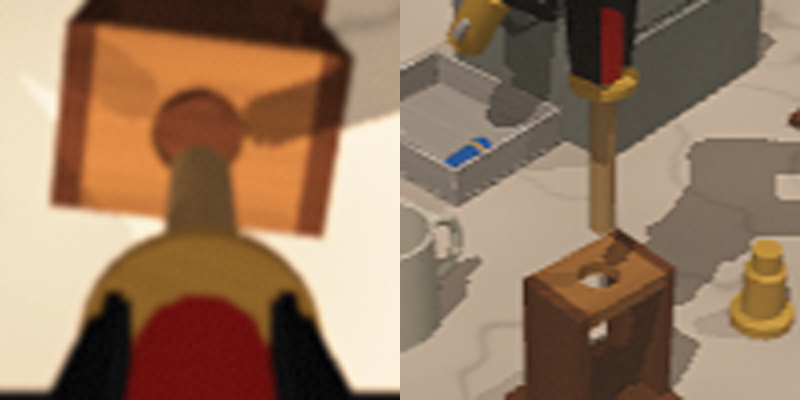

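The rod is still straight in the grip: tip row 177.5 and collar row 198, as before the push. The hole centre is at wrist (254.5,173). I'll correct the small pose offset and lower part way.

Emit:
step_arm(
  rows="-0.0015 -0.0009 0 0 0.0103 0 0.005;-0.0015 -0.0009 0 0 0.0103 0 0.005;-0.0015 -0.0009 0.02 0 0.0103 0 0.005;-0.0015 -0.0009 0.035 0 0.0103 0 0.005;-0.0015 -0.0009 0.045 0 0.0103 0 0.005;-0.0015 -0.0009 0.055 0 0.0103 0 0.005;-0.0015 -0.0009 0.06 0 0.0103 0 0.005;-0.0015 -0.0009 0.06 0 0.0103 0 0.005",
)

```text
clock: 12.0
ee_pos: [463.1, 197.4, 417.1]
orientation: [179.8, 0.1, -18.1]
ft_force: [0.2, 0.7, -1.0]
width: 23.1
grasp_force: 60.0
```

```bash
python3 - <<'E'
from h import *
np.set_printoptions(precision=4,suppress=True)
p,R=cur();o=bot.get_obs();print(p,o['orientation'],o['ft_force'])
move([463.8,196.6,325.5],Rtool(np.array([0,0,-1.]),-18.1))
E
```

```text
[463.0621 197.4094 417.09  ] [179.8119   0.1063 -18.1317] [ 0.1658  0.7495 -0.9976]
ROW [0.0011 0.0002 0.0916] [ 0.0033  0.0019 -0.0006] dist 0.0915965185270757 deg 0.21833353831334085
```

Emit:
step_arm(
  rows="0.0008 0.0002 0.02 0.003 0.002 0 0.005;0.0008 0.0002 0.04 0.003 0.002 0 0.005;0.0008 0.0002 0.06 0.003 0.002 0 0.005;0.0008 0.0002 0.075 0.003 0.002 0 0.005;0.0008 0.0002 0.085 0.003 0.002 0 0.005;0.0008 0.0002 0.089 0.003 0.002 0 0.005;0.0008 0.0002 0.091 0.003 0.002 0 0.005;0.0008 0.0002 0.091 0.003 0.002 0 0.005;0.0008 0.0002 0.091 0.003 0.002 0 0.005",
)

```text
clock: 12.9
ee_pos: [464.0, 196.9, 327.9]
orientation: [-179.9, -0.2, -18.1]
ft_force: [0.5, -0.5, -2.4]
width: 23.3
grasp_force: 60.0
```

Emit:
step_arm(
  rows="0 0 0.001 0 0 0 0.005;0 0 0.0025 0 0 0 0.005;0 0 0.003 0 0 0 0.005;0 0 0.003 0 0 0 0.005",
)

```text
clock: 13.3
ee_pos: [463.9, 196.8, 324.5]
orientation: [-180.0, -0.1, -18.1]
ft_force: [-1.0, 1.0, 0.9]
width: 23.3
grasp_force: 60.0
```

Emit:
step_arm(
  rows="0 0 0.0005 0 0 0 0.026;0 0 0.0005 0 0 0 0.03;0 0 0.0005 0 0 0 0.04;0 0 0.0005 0 0 0 0.06;0 0 0.0005 0 0 0 0.06;0 0 -0.01 0 0 0 0.06;0 0 -0.04 0 0 0 0.06;0 0 -0.08 0 0 0 0.06;0 0 -0.13 0 0 0 0.06;0 0 -0.16 0 0 0 0.06;0 0 -0.16 0 0 0 0.06;0 0 -0.16 0 0 0 0.06",
  force=20,
)

```text
clock: 14.5
ee_pos: [463.4, 196.7, 485.5]
orientation: [-179.9, -0.2, -18.1]
ft_force: [-0.6, 0.2, 0.9]
width: 60.0
grasp_force: 0.0
```

```bash
python3 - <<'E'
from h import *
p,R=cur();print(p)
im=bot.capture('wrist')[:,:,::-1];s=bot.capture('side')[:,:,::-1]
f=lambda a:cv2.resize(a,(400,400),interpolation=cv2.INTER_CUBIC)
cv2.imwrite('pics/c8.png',np.hstack([f(im[100:250,180:330]),f(s[150:300,200:350])]))
E
```

```text
[463.40052431 196.74907784 485.46042135]
```

View pics/c8.png

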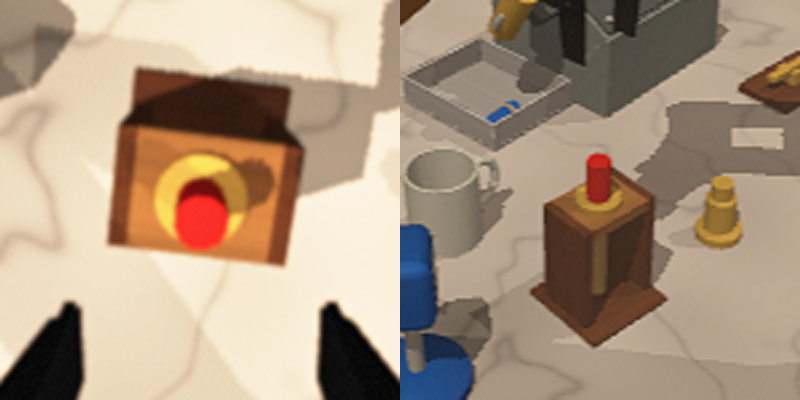

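The rod hangs upright with its collar flat on the stand, the plug lies in the tray, and the gripper is clear. I'm handing in.

```bash
python3 -c "
from plant import bot
print(bot.close_job())"
```

```text
the job is handed in; nothing more can be done
None
```

The plug is out of the sleeve and in the steel tray, the rod hangs upright in the stand with its collar on top, and the job is handed in at about 15 s; I planned paths clear of the switches and bystanders but did not re-check every one of them in a final picture.

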